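Make up the espresso gift tray

ROBOT

A 7-joint arm with a two-finger parallel gripper is mounted at the origin on the work surface. World frame = base frame: x ahead of the robot, y to its left, z up, the work surface at z = 0. Lengths are in m, angles in degrees, forces in N, time in s.
With the tool pointing down it reaches from about 0.4 to 0.9 m from the base axis. Payload 5.5 kg.
Tool frame: the origin (TCP) lies on the mounting face of the last link; the fingertips stand 178 mm ahead of it and the grasp point (between the pads) lies 159 mm ahead of it; z points along the fingers, y is the line along which they close (so a half turn about z gives the same grasp; the last joint's range is limited). The gripper opens to 92 mm and grips with 3 to 60 N. Pads are 19 mm wide; open, the fingers measure 130 mm over their backs; the gripper's body (75 mm by 190 mm) begins 47 mm behind the grasp point.
Start: joints at [78.679, 28.699, -24.465, 88.831, 12.651, 65.22, -12.049], TCP at [0.289, -0.582, 0.405] pointing down, gripper open.
Joint ranges: [-164.97, 164.97], [-17.58, 116.51], [-87.97, 89.64], [11.32, 138.91], [-80.73, 260.73], [10.89, 115.49], [-147.41, 147.41]. Speed limits (degrees/s): [147.25, 147.25, 180, 180, 180, 180, 180].

INTERFACE

Orientations are given as [roll, pitch, yaw] about the fixed x, y, z axes, in that order (R = Rz(yaw) Ry(pitch) Rx(roll)).
In Python, from bench import ctrl, cams gives the robot as it stands.
- The arm moves only by the tool send_rows, never from a script. Its argument "increments" is one flat list of numbers, 7 for each row, row after row: the shift along the world's x, y, z in mm, then the turn, a rotation vector about the world's x, y, z in rad, then the closure, from -1 (fully open) to 1 (shut). In form: [dx, dy, dz, rx, ry, rz, gripper, dx, dy, dz, rx, ry, rz, gripper, ...]. A call has 1 to 10 rows; each row shifts and turns the commanded pose from where the row before left it; what a row does not reach is not made up. A row lasts 1/8 s, in which the tool goes at most 62.5 mm and 10.7 degrees, less where a joint would pass 70% of its speed; a pose out of reach is approached as far as the arm can. A call with a gripper value outside its range is refused whole. The fingers move at their own pace and stop on an object; the grip force is fixed at half the most. Time passes only in rows, so rows that do not move let the fingers close. It gives the time, the measured TCP pose, the force, the opening and the grip force at its end, in the units of the state.
- ctrl.get_obs(): the state, without advancing time (a new reading comes with each control period).
- cams.get_image(name): name is "scene" or "side" or "wrist"; returns a dict with "image" (480x640x3 uint8, red, green, blue), "range_z" (480x640 float32, m along the optical axis (not along the pixel's ray), 0 where there is no reading), "fx", "fy", "cx", "cy" (pixels), "cam_to_world" (4x4, takes a point from camera to world coordinates); the wrist camera has in their place "hand_eye" (4x4, takes a point from camera to tool coordinates, whose origin is the TCP and whose axes are the flange's). Camera axes: x right, y down, z forward; pixel columns grow to the right and rows downward; lengths in m; the calibration is good to about 2 mm. A picture is of the moment at which its call begins: read the wrist's pose just before it.
- ctrl.hand_in(): hands the job in; it is judged then, once.
The state is a dict: "clock": time; "joint_pos": joint angles; "qd": joint speeds; "tau": joint torques, N m; "ee_pos": TCP position; "eef_rot": TCP orientation; "force": force on the tool from outside, world axes, zero at the start; "wrist_torque": the same for the moment, N m; "opening": opening from 0.0 (shut) to 1.0 (fully open); "grasp_force": force on a finger pad.
Only numpy, scipy, OpenCV 4.12 (cv2) and the standard library are available. Lean on these libraries where they do the work, as an engineer would, in place of code of your own. Each camera call takes 0.05 s, during which the arm holds its last target. There are 200 camera calls.

TASK

Make up the gift tray: set the blue, the red and the green espresso cup (the ones with a handle) gently, upright and centred, each on the saucer of its own colour, leaving the saucers lying where they are in the tray. The look-alikes stay where they stand: do not move the two handleless beakers or the yellow cup.

Things in the scene. Friction and masses are not known exactly. Their poses are not given: they have to be found in the camera images.
- blue_cup_center (a point): blue glazed ceramic espresso cup with cream dots and one handle; round, 60 mm across the rim, 46 mm at the foot, 62 mm tall, open at the top, wall 3.5 mm, about 130 g (mass varies). Point: on the cup's axis, half-way up (31 mm above its foot). z up along the axis; the handle sticks out along +x to 54 mm from the axis, between 14 and 54 mm above the foot, so the cup is best pinched along its y
- red_cup_center (a point): red glazed ceramic espresso cup with cream dots and one handle; round, 60 mm across the rim, 46 mm at the foot, 62 mm tall, open at the top, wall 3.5 mm, about 130 g (mass varies). Point: on the cup's axis, half-way up (31 mm above its foot). z up along the axis; the handle sticks out along +x to 54 mm from the axis, between 14 and 54 mm above the foot, so the cup is best pinched along its y
- green_cup_center (a point): green glazed ceramic espresso cup with cream dots and one handle; round, 60 mm across the rim, 46 mm at the foot, 62 mm tall, open at the top, wall 3.5 mm, about 130 g (mass varies). Point: on the cup's axis, half-way up (31 mm above its foot). z up along the axis; the handle sticks out along +x to 54 mm from the axis, between 14 and 54 mm above the foot, so the cup is best pinched along its y
- blue_saucer: blue glazed round saucer lying loose in the tray: 118 mm across, rim 13 mm high, flat well 6 mm above its underside and about 72 mm across, about 160 g. Origin: centre of its underside (6 mm above the table); z up. A cup standing in the well has its half-way point 37 mm above this origin
- red_saucer: red glazed round saucer lying loose in the tray: 118 mm across, rim 13 mm high, flat well 6 mm above its underside and about 72 mm across, about 160 g. Origin: centre of its underside (6 mm above the table); z up. A cup standing in the well has its half-way point 37 mm above this origin
- green_saucer: green glazed round saucer lying loose in the tray: 118 mm across, rim 13 mm high, flat well 6 mm above its underside and about 72 mm across, about 160 g. Origin: centre of its underside (6 mm above the table); z up. A cup standing in the well has its half-way point 37 mm above this origin
- tray: dark wooden gift tray, fixed to the bench, 146 (x) x 420 (y) x 16 mm high, floor and walls 6 mm thick; the three saucers lie in a row along its y, about 134 mm apart, in any order. Origin: centre of its underside, z up
- blue_beaker_center (a point): blue handleless beaker, a look-alike: same blue glaze, dots and size as the blue cup (60 mm across, 62 mm tall) but no handle. Point: on its axis, half-way up (31 mm above its foot), z up
- red_beaker_center (a point): red handleless beaker, a look-alike: same red glaze, dots and size as the red cup (60 mm across, 62 mm tall) but no handle. Point: on its axis, half-way up (31 mm above its foot), z up
- yellow_cup_center (a point): yellow espresso cup with handle, a look-alike with no saucer in the tray; same shape and size as the other cups. Point: on its axis, half-way up (31 mm above its foot), z up; the handle sticks out along +x to 54 mm

How it is judged:
By the outcome, as a careful person would: the job done as asked, in the order asked, and still so for the second after the job is handed in, with the robot touching nothing.
It also fails if it takes over 96 s, if anything falls off the work surface, if the arm or the gripper's body presses on something with over 40 N, if the wrist force passes 120 N, or if a joint passes its speed limit or range.

## Working session

There is one attempt and no reset: what is moved stays moved. The work goes in short steps, Python scripts to look and compute and a tool call to move; the robot and the scene stay as the last step left them, time stands still between calls to the robot, and variables do not carry over. Pictures are saved under pics/ and viewed, at most 14 in all, crops included, and the job is handed in when it is done.

Besides the shell and the picture viewer there is one more tool, called after "Call:" as name(argument=value, ...) on one line, values as JSON. send_rows: Moves the arm, as the interface text tells. Its arguments: {"type":"object","properties":{"increments":{"type":"array","items":{"type":"number"}}},"required":["increments"]}

```bash
mkdir -p pics; ls; python3 - <<'E'
from bench import ctrl,cams
import cv2,numpy as np
o=ctrl.get_obs();print({k:np.round(v,3) for k,v in o.items()})
for n in("scene","side"):
    d=cams.get_image(n);cv2.imwrite(f"pics/{n}0.png",d["image"][:,:,::-1]);print(n,d["fx"],d["cx"],d["cy"],np.round(d["cam_to_world"],3).tolist())
E
```

```text
pics
{'clock': np.float64(0.0), 'joint_pos': array([ 78.676,  28.754, -24.451,  88.889,  12.651,  65.221, -12.049]), 'qd': array([-0.033, -0.056, -0.09 , -0.006,  0.016, -0.002, -0.083]), 'tau': array([ 0.0000e+00, -5.6659e+01, -5.8160e+00, -2.7911e+01, -6.9000e-02,
        3.1000e-02,  0.0000e+00]), 'ee_pos': array([ 0.289, -0.582,  0.404]), 'eef_rot': array([-1.7989e+02, -3.0000e-03,  2.6405e+01]), 'force': array([ 0.614, -0.031,  0.292]), 'wrist_torque': array([-0.048,  0.   ,  0.021]), 'grasp_force': np.float64(0.0), 'opening': np.float64(0.995)}
scene 560.3505258746322 317.5116218235388 246.89575590288607 [[-0.018, 0.861, -0.509, 1.176], [1.0, 0.012, -0.016, 0.003], [-0.007, -0.509, -0.861, 1.12], [0.0, 0.0, 0.0, 1.0]]
side 543.5239401666665 318.10734937092 234.5158041001427 [[-0.977, -0.154, 0.145, 0.388], [-0.212, 0.699, -0.683, 0.706], [0.004, -0.698, -0.716, 0.815], [0.0, 0.0, 0.0, 1.0]]
```

View pics/scene0.png

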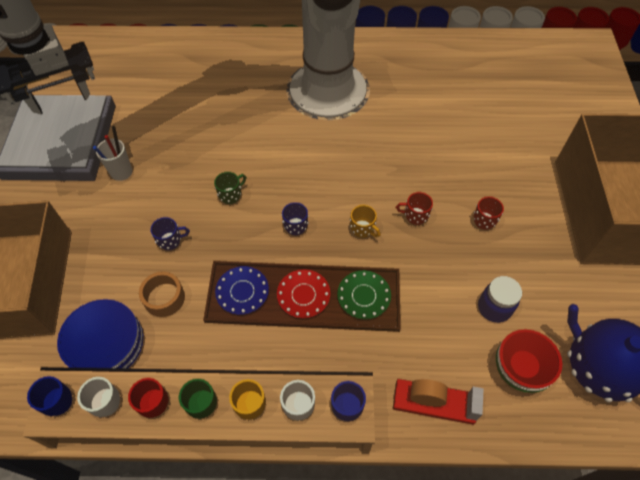

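View pics/side0.png

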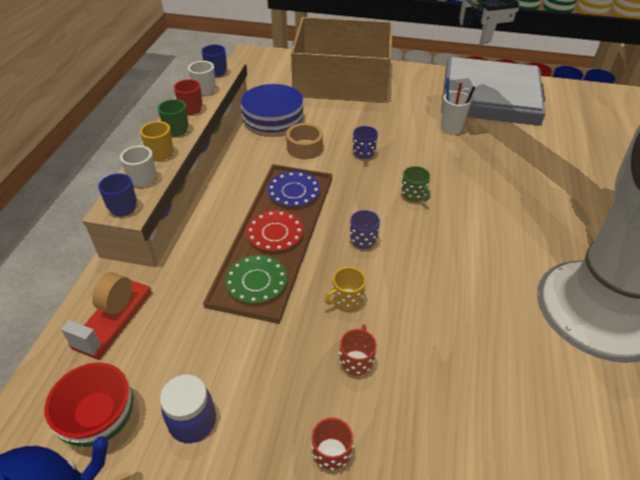

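The scene view shows the blue cup at (165,234), handle to the right. The green cup is at (229,187), handle up and right, and the red cup at (418,207), handle left. The beakers are at (295,218) and (489,212), and the yellow cup at (363,220). The saucers at (242,291), (304,294) and (364,295) are blue, red and green.

```bash
cat > h.py <<'E'
from bench import ctrl,cams
import cv2,numpy as np
from scipy.optimize import least_squares
from scipy.spatial.transform import Rotation as R
def shot(n):
    if n=="wrist":
        o=ctrl.get_obs();T=np.eye(4);T[:3,:3]=R.from_euler("xyz",o["eef_rot"],degrees=True).as_matrix();T[:3,3]=o["ee_pos"]
    d=cams.get_image(n);T=T@d["hand_eye"] if n=="wrist" else d["cam_to_world"]
    z=d["range_z"];v,u=np.mgrid[:480,:640]
    P=np.stack([(u-d["cx"])/d["fx"]*z,(v-d["cy"])/d["fy"]*z,z],-1)@T[:3,:3].T+T[:3,3]
    hsv=cv2.cvtColor(d["image"],cv2.COLOR_RGB2HSV);P[z==0]=np.nan
    return d["image"],hsv,P
def mask(hsv,c):
    h,s,v=cv2.split(hsv.astype(int));ok=(s>120)&(v>30)
    return ok&{"red":(h<6)|(h>172),"blue":(h>105)&(h<135),"green":(h>50)&(h<85),"yellow":(h>18)&(h<35)&(s>170)}[c]
def circ(p,r=None):
    c0=[*p.mean(0),r or .03]
    f=lambda q:np.hypot(p[:,0]-q[0],p[:,1]-q[1])-(r or q[2])
    s=least_squares(f,c0,loss="soft_l1",f_scale=.002);return s.x,np.sqrt(np.mean(f(s.x)**2))
def cup(P,hsv,c,xy,rad=.075):
    m=mask(hsv,c)&(np.hypot(P[...,0]-xy[0],P[...,1]-xy[1])<rad)&(P[...,2]>.008)&(P[...,2]<.075)
    p=P[m];top=p[p[:,2]>np.percentile(p[:,2],97)-.009]
    q,e=circ(top[:,:2],.029);h=p[(np.hypot(*(p[:,:2]-q[:2]).T)>.036)]
    a=np.degrees(np.arctan2(*(h[:,:2].mean(0)-q[:2])[::-1])) if len(h) else None
    print(c,"n",len(p),len(top),"ztop",p[:,2].max().round(4),"c",q[:2].round(4),"rms",e.round(4),"handle n",len(h),"ang",a,"far",np.hypot(*(h[:,:2]-q[:2]).T).max().round(3) if len(h) else 0)
E
cat > m1.py <<'E'
from h import *
px={"blue":(165,234),"red":(418,207),"green":(229,187),"yellow":(363,220)}
ctr={}
for n in("scene","side"):
    im,hsv,P=shot(n);print(n)
    if n=="scene":
        ctr={c:np.nanmedian(P[v-8:v+9,u-8:u+9].reshape(-1,3),0) for c,(u,v) in px.items()}
        print({c:a.round(3) for c,a in ctr.items()})
        for c,(u,v) in {"blueB":(295,218),"redB":(489,212)}.items(): cup(P,hsv,c[:-1],np.nanmedian(P[v-8:v+9,u-8:u+9].reshape(-1,3),0))
        sc={c:P[v,u] for c,(u,v) in {"blue":(242,291),"red":(304,294),"green":(364,295)}.items()}
    for c in ctr: cup(P,hsv,c,ctr[c])
    for c,a in sc.items():
        m=mask(hsv,c)&(np.hypot(P[...,0]-a[0],P[...,1]-a[1])<.09)&(P[...,2]<.035)&(P[...,2]>.004)
        k,_=cv2.findContours(m.astype(np.uint8),0,1);k=max(k,key=cv2.contourArea)[:,0]
        e=P[k[:,1],k[:,0]];e=e[~np.isnan(e[:,0])];q,r=circ(e[:,:2]);print("saucer",c,q.round(4),r.round(4),"z",np.median(e[:,2]).round(4))
E
python3 m1.py
```

```text
scene
{'blue': array([ 0.49 , -0.369,  0.027]), 'red': array([0.407, 0.219, 0.029]), 'green': array([ 0.354, -0.233,  0.035]), 'yellow': array([0.444, 0.088, 0.026])}
blue n 20 19 ztop 0.065 c [ 0.4567 -0.0704] rms 0.0014 handle n 0 ang None far 0
red n 169 97 ztop 0.0655 c [0.4365 0.3769] rms 0.0022 handle n 0 ang None far 0
blue n 35 26 ztop 0.0667 c [ 0.5016 -0.3649] rms 0.0012 handle n 5 ang 94.655178794392 far 0.045
red n 177 91 ztop 0.0643 c [0.4258 0.2166] rms 0.0019 handle n 9 ang -92.10851193467218 far 0.045Traceback (most recent call last):
  File "m1.py", line 11, in <module>
    for c in ctr: cup(P,hsv,c,ctr[c])
                  ~~~^^^^^^^^^^^^^^^^
  File "h.py", line 22, in cup
    p=P[m];top=p[p[:,2]>np.percentile(p[:,2],97)-.009]
                        ~~~~~~~~~~~~~^^^^^^^^^^^
    return _quantile_unchecked(
        a, q, axis, out, overwrite_input, method, keepdims, weights)
    return _ureduce(a,
                    func=_quantile_ureduce_func,
    ...<5 lines>...
                    overwrite_input=overwrite_input,
                    method=method)
    r = func(a, **kwargs)
    result = _quantile(arr,
                       quantiles=q,
    ...<2 lines>...
                       out=out,
                       weights=wgt)
    slices_having_nans = np.isnan(arr[-1, ...])
                                  ~~~^^^^^^^^^
IndexError: index -1 is out of bounds for axis 0 with size 0
```

```bash
sed -i 's/m=mask(hsv,c)&(np.hypot(P\[...,0\]-xy\[0\],P\[...,1\]-xy\[1\])<rad)/m=(np.hypot(P[...,0]-xy[0],P[...,1]-xy[1])<rad)/; s/ok=(s>120)&(v>30)/ok=(s>100)\&(v>12)/;s/(h>50)&(h<85)/(h>45)\&(h<90)/' h.py; sed -i 's/>.008)/>.012)/' h.py; python3 m1.py
```

```text
scene
{'blue': array([ 0.491, -0.368,  0.027]), 'red': array([0.406, 0.218, 0.03 ]), 'green': array([ 0.354, -0.233,  0.035]), 'yellow': array([0.445, 0.088, 0.025])}
blue n 627 184 ztop 0.067 c [ 0.4589 -0.0701] rms 0.002 handle n 0 ang None far 0
red n 684 187 ztop 0.0663 c [0.4368 0.3769] rms 0.0019 handle n 0 ang None far 0
blue n 752 195 ztop 0.0671 c [ 0.5039 -0.3632] rms 0.0021 handle n 53 ang 101.23759636708189 far 0.053
red n 718 184 ztop 0.067 c [0.4261 0.2163] rms 0.0019 handle n 48 ang -93.69915249901756 far 0.053
green n 684 174 ztop 0.0663 c [ 0.3717 -0.2347] rms 0.0023 handle n 45 ang 130.48089567292087 far 0.054
yellow n 681 173 ztop 0.0666 c [0.4638 0.0863] rms 0.0022 handle n 47 ang 44.885044652965554 far 0.054
saucer blue [ 0.6331 -0.1813  0.0567] 0.0015 z 0.0175
saucer red [ 0.6379 -0.0464  0.0573] 0.0021 z 0.0163
saucer green [0.64   0.0857 0.0559] 0.0034 z 0.018
side
blue n 692 191 ztop 0.0661 c [ 0.5019 -0.3642] rms 0.0023 handle n 41 ang 101.39557505069968 far 0.055
red n 1269 378 ztop 0.0656 c [0.4243 0.2165] rms 0.0019 handle n 23 ang -95.30356040842723 far 0.05
green n 869 240 ztop 0.0664 c [ 0.3698 -0.2352] rms 0.0021 handle n 55 ang 129.9130670598476 far 0.054
yellow n 1197 318 ztop 0.066 c [0.462  0.0863] rms 0.002 handle n 78 ang 46.352249973888306 far 0.053
saucer blue [ 0.6318 -0.1841  0.0544] 0.0072 z 0.0181
saucer red [ 0.6395 -0.049   0.0573] 0.0047 z 0.0192
saucer green [0.6396 0.0848 0.0565] 0.0025 z 0.0194
```

Call:
send_rows(increments=[27,27,-7,0,0,0.163,-1,27,27,-7,0,0,0.163,-1,27,27,-7,0,0,0.163,-1,27,27,-7,0,0,0.163,-1,27,27,-7,0,0,0.163,-1,27,27,-7,0,0,0.163,-1,27,27,-7,0,0,0.163,-1,25,29,-7,0,0,0.163,-1,0,0,0,0,0,0,-1,0,0,0,0,0,0,-1])

```text
clock: 1.5
ee_pos: [0.5027, -0.3648, 0.3485]
eef_rot: [-180.0, 0.0, 101.0]
force: [-0.5, -0.1, 1.1]
opening: 1.004
grasp_force: 0.0
```

```bash
cat > w.py <<'E'
from h import *
import sys
o=ctrl.get_obs();print(o["clock"],o["ee_pos"].round(4),o["eef_rot"].round(1),o["joint_pos"].round(0))
im,hsv,P=shot("wrist");cv2.imwrite(f"pics/{sys.argv[1]}.png",im[:,:,::-1])
if len(sys.argv)>2: cup(P,hsv,sys.argv[1],[float(a) for a in sys.argv[2:4]])
E
python3 w.py blue .503 -.364
```

```text
1.5 [ 0.5027 -0.3648  0.3485] [-180.    0.  101.] [ 64.  34. -43.  96.  25.  61.  25.]
blue n 3309 1302 ztop 0.064 c [ 0.5027 -0.3645] rms 0.0019 handle n 205 ang 101.0610122227123 far 0.053
```

View pics/blue.png

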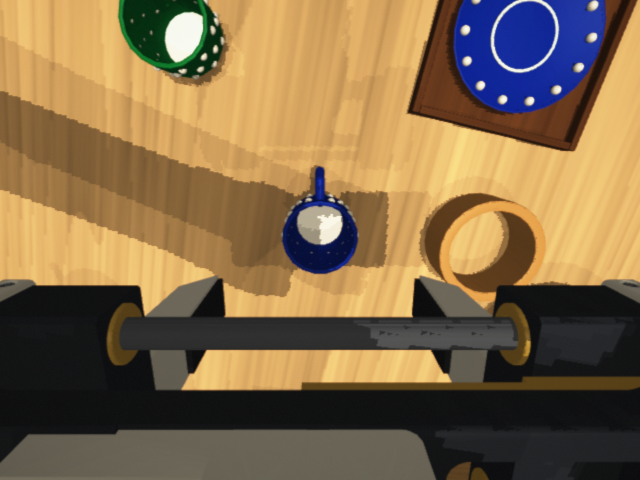

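The blue cup is at (320,235), lined up between the fingers with its handle up. A wooden ring at (485,245) is close to where the right finger will come down, so I'll check the gap.

```bash
python3 - <<'E'
from h import *
for n in("scene","wrist"):
    im,hsv,P=shot(n)
    c=np.array([.503,-.3645]);a=np.radians(11+0);f=np.array([np.cos(np.radians(11.)),np.sin(np.radians(11.))]);g=np.array([-f[1],f[0]])
    d=P[...,:2]-c;s=d@f;t=d@g
    m=(s>.045)&(s<.2)&(abs(t)<.06)&(P[...,2]>.012)&(P[...,2]<.12)
    if n=="wrist":m[280:]=0
    print(n,m.sum(),"min s",np.percentile(s[m],[0,1,5]),"z",np.percentile(P[m][:,2],[50,99]));m&=abs(t)<.02;print(np.percentile(s[m],[0,1,5]))
E
```

```text
scene 986 min s [0.09935242 0.10231033 0.10797342] z [0.03957371 0.04829386]
[0.09935242 0.10183228 0.10656507]
wrist 5198 min s [0.0996914  0.10047118 0.10142631] z [0.04004974 0.0462425 ]
[0.09987101 0.10047013 0.10102803]
```

Call:
send_rows(increments=[0,0,-30,0,0,0,-1,0,0,-30,0,0,0,-1,0,0,-30,0,0,0,-1,0,0,-25,0,0,0,-1,0,0,-20,0,0,0,-1,0,0,-12,0,0,0,-1,0,0,-8,0,0,0,-1,0,0,0,0,0,0,-1])

```text
clock: 2.65
ee_pos: [0.5031, -0.3642, 0.1936]
eef_rot: [-180.0, -0.0, 101.1]
force: [0.7, 0.1, -0.1]
opening: 1.002
grasp_force: 0.0
```

Call:
send_rows(increments=[0,0,0,0,0,0,0,0,0,0,0,0,0,0,0,0,0,0,0,0,1,0,0,0,0,0,0,1,0,0,0,0,0,0,1,0,0,0,0,0,0,1,0,0,0,0,0,0,1,0,0,0,0,0,0,1])

```text
clock: 3.65
ee_pos: [0.5033, -0.3642, 0.194]
eef_rot: [180.0, 0.0, 101.1]
force: [0.4, 0.6, 3.8]
opening: 0.638
grasp_force: 29.7
```

Call:
send_rows(increments=[0,0,8,0,0,0,1,0,0,20,0,0,0,1,0,0,30,0,0,0,1,0,0,30,0,0,0,1,20,20,30,0,0,0,1,30,20,20,0,0,0,1,30,20,0,0,0,0,1,30,20,0,0,0,0,1,20,10,0,0,0,0,1,0,0,0,0,0,0,1])

```text
clock: 4.9
ee_pos: [0.6343, -0.2719, 0.3328]
eef_rot: [179.9, -0.1, 101.3]
force: [-0.1, -0.1, -1.4]
opening: 0.638
grasp_force: 30.0
```

```bash
cat > s.py <<'E'
from h import *
import sys
o=ctrl.get_obs();print(o["clock"],o["ee_pos"].round(4),o["eef_rot"].round(1),o["joint_pos"].round(0))
im,hsv,P=shot("wrist");cv2.imwrite(f"pics/{sys.argv[1]}.png",im[:,:,::-1])
for c,a in {"blue":(.633,-.182),"red":(.638,-.048),"green":(.640,.085)}.items():
    m=mask(hsv,c)&(np.hypot(P[...,0]-a[0],P[...,1]-a[1])<.08)&(P[...,2]<.035)&(P[...,2]>.004)
    if m.sum()<3000: continue
    k,_=cv2.findContours(m.astype(np.uint8),0,1);k=max(k,key=cv2.contourArea)[:,0];k=k[(k[:,0]>3)&(k[:,0]<636)&(k[:,1]>3)&(k[:,1]<476)]
    e=P[k[:,1],k[:,0]];e=e[np.hypot(*(e[:,:2]-a).T)>.05];q,r=circ(e[:,:2]);q2,_=circ(e[:,:2],.058);print("saucer",c,len(e),q.round(4),r.round(4),q2.round(4),"z",np.median(e[:,2]).round(4))
E
python3 s.py sau1
```

```text
4.9 [ 0.6343 -0.2719  0.3328] [ 1.799e+02 -1.000e-01  1.013e+02] [ 48.  41. -41.  86.  28.  64.  12.]
saucer blue 430 [ 0.6328 -0.1832  0.0586] 0.001 [ 0.6329 -0.1831  0.058 ] z 0.0188
```

View pics/sau1.png

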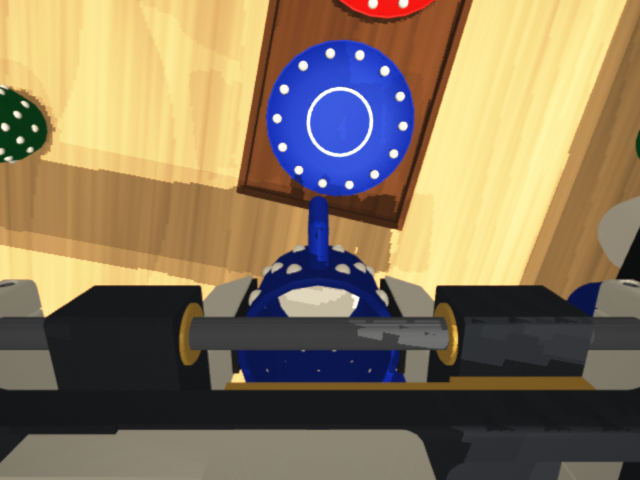

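Call:
send_rows(increments=[-1.5,20,0,0,0,0,1,0,30,0,0,0,0,1,0,25,0,0,0,0,1,0,13.7,0,0,0,0,1,0,0,-25,0,0,0,1,0,0,-30,0,0,0,1,0,0,-30,0,0,0,1,0,0,-20,0,0,0,1,0,0,-12,0,0,0,1,0,0,0,0,0,0,1])

```text
clock: 6.2
ee_pos: [0.6313, -0.1856, 0.2142]
eef_rot: [-179.9, -0.0, 101.1]
force: [0.3, -0.6, -0.9]
opening: 0.641
grasp_force: 30.0
```

Call:
send_rows(increments=[1.2,2,-2,0,0,0,1,0,0,-2,0,0,0,1,0,0,0,0,0,0,1])

```text
clock: 6.58
ee_pos: [0.6329, -0.1835, 0.2111]
eef_rot: [180.0, 0.0, 101.1]
force: [0.0, -0.6, -1.5]
opening: 0.638
grasp_force: 30.0
```

Call:
send_rows(increments=[0,0,-2,0,0,0,1,0,0,-1,0,0,0,1,0,0,-1,0,0,0,1,0,0,0,0,0,0,1])

```text
clock: 7.08
ee_pos: [0.6327, -0.1835, 0.2066]
eef_rot: [-180.0, -0.0, 101.1]
force: [-0.7, 0.1, -1.6]
opening: 0.64
grasp_force: 30.0
```

Call:
send_rows(increments=[0,0,-0.5,0,0,0,1,0,0,-0.5,0,0,0,1,0,0,0,0,0,0,1])

```text
clock: 7.45
ee_pos: [0.6329, -0.1835, 0.2061]
eef_rot: [180.0, 0.0, 101.1]
force: [-1.1, -0.6, 1.0]
opening: 0.64
grasp_force: 29.8
```

Call:
send_rows(increments=[0,0,-0.3,0,0,0,1,0,0,0,0,0,0,-0.3,0,0,0,0,0,0,-0.4,0,0,0,0,0,0,-0.7,0,0,0,0,0,0,-1,0,0,0,0,0,0,-1,0,0,0,0,0,0,-1])

```text
clock: 8.32
ee_pos: [0.6328, -0.1834, 0.2054]
eef_rot: [180.0, -0.0, 101.1]
force: [-0.5, -0.6, -0.0]
opening: 0.994
grasp_force: 0.0
```

Call:
send_rows(increments=[0,0,8,0,0,0,-1,0,0,20,0,0,0,-1,0,0,30,0,0,0,-1,0,0,30,0,0,0,-1,0,0,30,0,0,0,-1,0,0,20,0,0,0,-1,0,-20,0,0,0,0,-1,0,-20,0,0,0,0,-1,0,0,0,0,0,0,-1])

```text
clock: 9.45
ee_pos: [0.6316, -0.2279, 0.3414]
eef_rot: [-179.8, 0.0, 100.8]
force: [-0.5, 0.1, 0.1]
opening: 1.004
grasp_force: 0.0
```

```bash
python3 w.py blue2 .6328 -.1832
```

```text
9.45 [ 0.6316 -0.2279  0.3414] [-179.8    0.   100.8] [ 45.  39. -42.  88.  28.  64.   8.]
blue2 n 15755 1586 ztop 0.075 c [ 0.6318 -0.184 ] rms 0.0028 handle n 9596 ang 97.61782910925369 far 0.076
```

View pics/blue2.png

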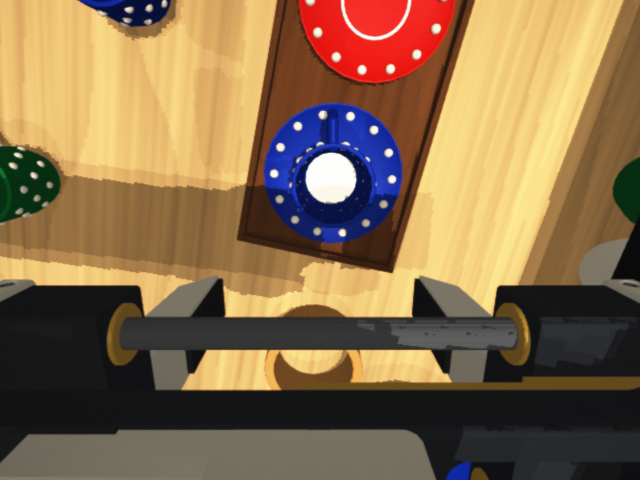

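The blue cup stands upright and centred on its saucer at (332,180), within about 1 mm. Red is next.

Call:
send_rows(increments=[-15,30,0,0,0,-0.027,-1,-22,46,0,0,0,-0.027,-1,-22,48,0,0,0,-0.027,-1,-22,48,0,0,0,-0.027,-1,-22,48,0,0,0,-0.027,-1,-22,48,0,0,0,-0.027,-1,-22,48,0,0,0,-0.027,-1,-22,48,0,0,0,-0.027,-1,-22,48,0,0,0,-0.027,-1,-15,30,0,0,0,-0.027,-1])

```text
clock: 10.75
ee_pos: [0.4246, 0.2214, 0.3432]
eef_rot: [-179.9, -0.1, 85.8]
force: [0.4, -0.0, -0.0]
opening: 0.999
grasp_force: 0.0
```

Call:
send_rows(increments=[0,0,0,0,0,0,-1,0,0,0,0,0,0,-1])

```text
clock: 11.0
ee_pos: [0.4266, 0.2183, 0.343]
eef_rot: [-180.0, 0.0, 85.7]
force: [0.1, -0.3, -0.2]
opening: 1.003
grasp_force: 0.0
```

```bash
python3 w.py red .4252 .2164
```

```text
11.0 [0.4266 0.2183 0.343 ] [-180.     0.    85.7] [ 12.  21. -49. 116.  20.  52. -53.]
red n 3364 1358 ztop 0.0643 c [0.4251 0.2164] rms 0.0019 handle n 109 ang -94.31532333534216 far 0.055
```

View pics/red.png

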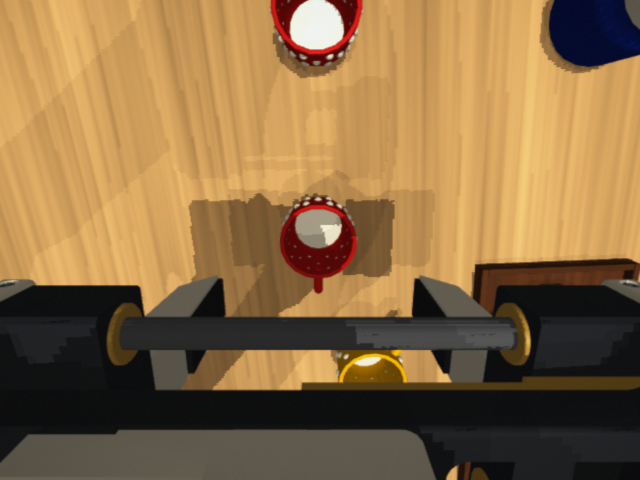

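The red cup is at (318,240), handle down, and lined up between the fingers. The red beaker and the yellow cup are well clear.

Call:
send_rows(increments=[-1.5,-2,-28,0,0,0,-1,0,0,-30,0,0,0,-1,0,0,-28,0,0,0,-1,0,0,-25,0,0,0,-1,0,0,-18,0,0,0,-1,0,0,-12,0,0,0,-1,0,0,-8,0,0,0,-1,0,0,0,0,0,0,-1])

```text
clock: 12.05
ee_pos: [0.4253, 0.2165, 0.1943]
eef_rot: [-180.0, 0.0, 85.7]
force: [-0.2, -0.7, 0.4]
opening: 0.998
grasp_force: 0.0
```

Call:
send_rows(increments=[0,0,0,0,0,0,0,0,0,0,0,0,0,0,0,0,0,0,0,0,1,0,0,0,0,0,0,1,0,0,0,0,0,0,1,0,0,0,0,0,0,1,0,0,0,0,0,0,1,0,0,0,0,0,0,1])

```text
clock: 13.05
ee_pos: [0.4256, 0.2166, 0.1947]
eef_rot: [180.0, -0.0, 85.6]
force: [1.8, -0.4, 4.2]
opening: 0.642
grasp_force: 30.0
```

Call:
send_rows(increments=[0,0,8,0,0,0,1,0,0,20,0,0,0,1,0,0,30,0,0,0,1,0,0,30,0,0,0,1,0,0,30,0,0,0,1,10,-17,20,0,0,0,1,20,-33,0,0,0,0,1,24,-40,0,0,0,0,1,24,-40,0,0,0,0,1,24,-40,0,0,0,0,1])

```text
clock: 14.3
ee_pos: [0.5271, 0.0454, 0.3322]
eef_rot: [-179.9, -0.0, 85.7]
force: [0.3, -0.6, -2.0]
opening: 0.64
grasp_force: 30.0
```

Call:
send_rows(increments=[24,-40,0,0,0,0,1,24,-40,0,0,0,0,1,24,-40,0,0,0,0,1,20,-33,0,0,0,0,1,17,-29,0,0,0,0,1,0,0,0,0,0,0,1,0,0,0,0,0,0,1])

```text
clock: 15.18
ee_pos: [0.6355, -0.1345, 0.3318]
eef_rot: [-179.9, -0.1, 85.7]
force: [0.0, -0.1, -0.9]
opening: 0.643
grasp_force: 30.0
```

```bash
python3 s.py sau2
```

```text
15.175 [ 0.6355 -0.1345  0.3318] [-1.799e+02 -1.000e-01  8.570e+01] [ 37.  37. -40.  92.  26.  61. -14.]
saucer red 433 [ 0.6383 -0.0479  0.0593] 0.0011 [ 0.6386 -0.0478  0.058 ] z 0.0185
```

View pics/sau2.png

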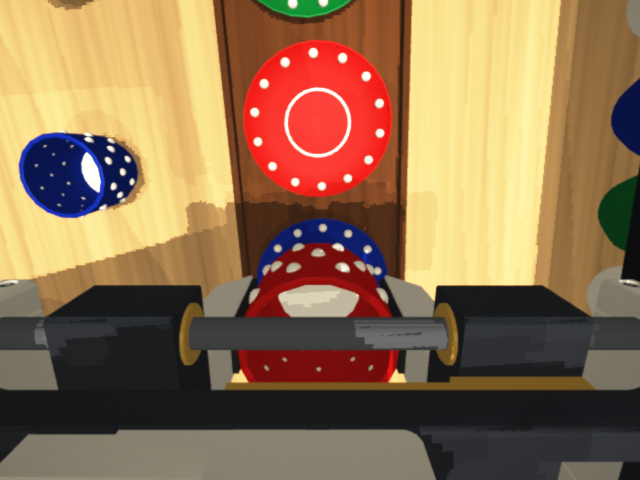

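The red saucer is at (318,118), measured at (.6384, -.0478). The handle gap to the blue cup will be about 28 mm.

Call:
send_rows(increments=[2.9,20,0,0,0,0,1,0,30,0,0,0,0,1,0,25,0,0,0,0,1,0,11.7,0,0,0,0,1,0,0,-25,0,0,0,1,0,0,-30,0,0,0,1,0,0,-30,0,0,0,1,0,0,-20,0,0,0,1,0,0,-12,0,0,0,1,0,0,0,0,0,0,1])

```text
clock: 16.48
ee_pos: [0.639, -0.0486, 0.2149]
eef_rot: [-179.9, -0.0, 85.7]
force: [-0.6, 0.6, -0.9]
opening: 0.639
grasp_force: 30.0
```

Call:
send_rows(increments=[0,0,-1,0,0,0,1,0,0,0,0,0,0,1])

```text
clock: 16.73
ee_pos: [0.6396, -0.0488, 0.2154]
eef_rot: [179.9, 0.0, 85.6]
force: [0.2, 0.4, -1.2]
opening: 0.643
grasp_force: 30.0
```

Call:
send_rows(increments=[-1,0.9,-2,0,0,0,1,0,0,-2,0,0,0,1,0,0,-2,0,0,0,1,0,0,-1,0,0,0,1,0,0,0,0,0,0,1])

```text
clock: 17.35
ee_pos: [0.6381, -0.0479, 0.2072]
eef_rot: [-180.0, -0.0, 85.7]
force: [-0.3, -0.3, -1.4]
opening: 0.64
grasp_force: 30.0
```

Call:
send_rows(increments=[0,0,-0.5,0,0,0,1,0,0,-0.5,0,0,0,1,0,0,0,0,0,0,1])

```text
clock: 17.73
ee_pos: [0.6383, -0.0478, 0.2068]
eef_rot: [180.0, -0.0, 85.7]
force: [-0.7, 0.5, -0.1]
opening: 0.639
grasp_force: 30.0
```

Call:
send_rows(increments=[0,0,-0.5,0,0,0,1,0,0,0,0,0,0,1])

```text
clock: 17.98
ee_pos: [0.6383, -0.0477, 0.2067]
eef_rot: [180.0, 0.0, 85.7]
force: [-1.5, 0.2, 5.5]
opening: 0.64
grasp_force: 30.0
```

Call:
send_rows(increments=[0,0,0,0,0,0,-0.3,0,0,0,0,0,0,-0.4,0,0,0,0,0,0,-0.7,0,0,0,0,0,0,-1,0,0,0,0,0,0,-1,0,0,0,0,0,0,-1])

```text
clock: 18.73
ee_pos: [0.6382, -0.0479, 0.2058]
eef_rot: [-180.0, -0.0, 85.6]
force: [0.0, 0.8, -0.2]
opening: 0.994
grasp_force: 0.0
```

Call:
send_rows(increments=[0,0,8,0,0,0,-1,0,0,20,0,0,0,-1,0,0,30,0,0,0,-1,0,0,30,0,0,0,-1,0,0,30,0,0,0,-1,0,0,20,0,0,0,-1,0,-20,0,0,0,0,-1,0,-20,0,0,0,0,-1,0,0,0,0,0,0,-1])

```text
clock: 19.85
ee_pos: [0.6375, -0.0923, 0.342]
eef_rot: [-179.8, 0.1, 85.3]
force: [-0.5, -0.3, -0.6]
opening: 1.001
grasp_force: 0.0
```

```bash
python3 w.py red2 .6384 -.0478
```

```text
19.85 [ 0.6375 -0.0923  0.342 ] [-1.798e+02  1.000e-01  8.530e+01] [ 34.  36. -41.  92.  26.  62. -18.]
red2 n 15362 1508 ztop 0.075 c [ 0.6374 -0.0485] rms 0.0027 handle n 9336 ang 60.97965257078589 far 0.076
```

View pics/red2.png

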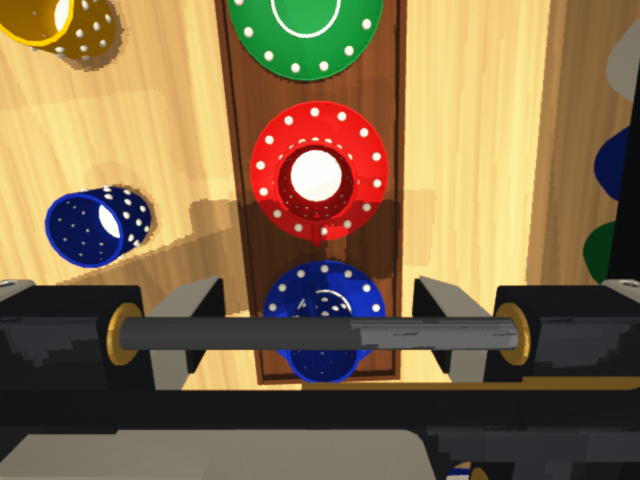

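The red cup is centred at (317,175). Green is next.

Call:
send_rows(increments=[-18,-9,0,0,0,0.078,-1,-28,-15,0,0,0,0.078,-1,-30,-16,0,0,0,0.078,-1,-30,-16,0,0,0,0.078,-1,-30,-16,0,0,0,0.078,-1,-30,-16,0,0,0,0.078,-1,-30,-16,0,0,0,0.078,-1,-30,-16,0,0,0,0.078,-1,-25,-14,0,0,0,0.078,-1,-16,-9,0,0,0,0.078,-1])

```text
clock: 21.15
ee_pos: [0.3698, -0.2309, 0.3433]
eef_rot: [-180.0, -0.1, 130.5]
force: [0.8, -0.4, -0.2]
opening: 1.001
grasp_force: 0.0
```

Call:
send_rows(increments=[0,0,0,0,0,0,-1,0,0,0,0,0,0,-1])

```text
clock: 21.4
ee_pos: [0.3718, -0.2303, 0.3439]
eef_rot: [179.9, 0.0, 130.3]
force: [-0.2, -0.1, 0.1]
opening: 1.001
grasp_force: 0.0
```

```bash
python3 w.py green .3708 -.235
```

```text
21.4 [ 0.3718 -0.2303  0.3439] [179.9   0.  130.3] [ 79.  18. -58. 121.  20.  51.  50.]
green n 3479 1341 ztop 0.0641 c [ 0.37   -0.2358] rms 0.0018 handle n 213 ang 130.9653326246979 far 0.052
```

View pics/green.png

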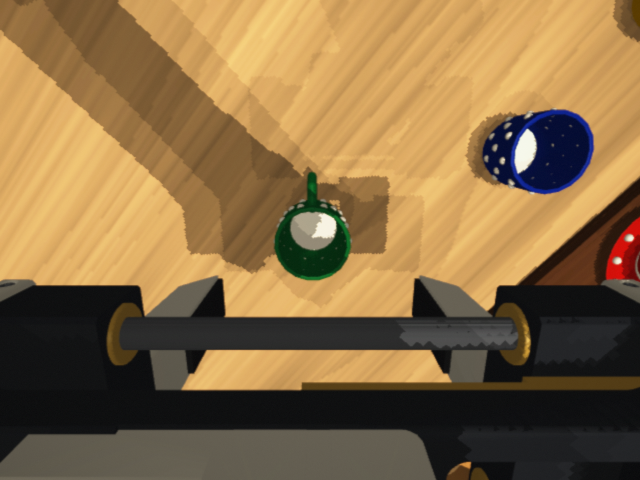

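The green cup is at (312,240), handle up, lined up apart from a small shift.

Call:
send_rows(increments=[-1.8,-5.5,-28,0,0,0,-1,0,0,-30,0,0,0,-1,0,0,-28,0,0,0,-1,0,0,-25,0,0,0,-1,0,0,-19,0,0,0,-1,0,0,-12,0,0,0,-1,0,0,-8,0,0,0,-1,0,0,0,0,0,0,-1])

```text
clock: 22.45
ee_pos: [0.3696, -0.2361, 0.1938]
eef_rot: [180.0, -0.0, 130.4]
force: [-0.8, -0.7, -0.2]
opening: 1.002
grasp_force: 0.0
```

Call:
send_rows(increments=[0,0,0,0,0,0,0,0,0,0,0,0,0,0,0,0,0,0,0,0,1,0,0,0,0,0,0,1,0,0,0,0,0,0,1,0,0,0,0,0,0,1,0,0,0,0,0,0,1,0,0,0,0,0,0,1])

```text
clock: 23.45
ee_pos: [0.3696, -0.2364, 0.1941]
eef_rot: [180.0, 0.0, 130.3]
force: [0.8, 0.7, 4.7]
opening: 0.643
grasp_force: 29.9
```

Call:
send_rows(increments=[0,0,8,0,0,0,1,0,0,20,0,0,0,1,0,0,30,0,0,0,1,0,0,30,0,0,0,1,0,0,30,0,0,0,1,14,12,20,0,0,-0.05,1,24,21,0,0,0,-0.07,1,29,25,0,0,0,-0.07,1,29,25,0,0,0,-0.07,1,29,25,0,0,0,-0.07,1])

```text
clock: 24.7
ee_pos: [0.4945, -0.1279, 0.3318]
eef_rot: [-179.9, -0.0, 111.3]
force: [-0.1, -0.2, -1.1]
opening: 0.64
grasp_force: 30.0
```

Call:
send_rows(increments=[29,25,0,0,0,-0.07,1,29,25,0,0,0,-0.07,1,29,25,0,0,0,-0.07,1,29,25,0,0,0,-0.07,1,20,17,0,0,0,-0.07,1,9,8,0,0,0,-0.02,1,0,0,0,0,0,0,1,0,0,0,0,0,0,1])

```text
clock: 25.7
ee_pos: [0.6386, -0.0047, 0.3316]
eef_rot: [-179.9, 0.1, 90.2]
force: [-0.3, -0.5, -1.9]
opening: 0.638
grasp_force: 30.0
```

```bash
python3 s.py sau3
```

```text
25.7 [ 0.6386 -0.0047  0.3316] [-1.799e+02  1.000e-01  9.020e+01] [ 27.  36. -42.  94.  27.  61. -22.]
saucer red 127 [ 0.6488 -0.0384  0.0461] 0.0022 [ 0.6378 -0.0466  0.058 ] z 0.0185
saucer green 433 [0.6396 0.0845 0.0581] 0.0009 [0.6396 0.0845 0.058 ] z 0.0191
```

View pics/sau3.png

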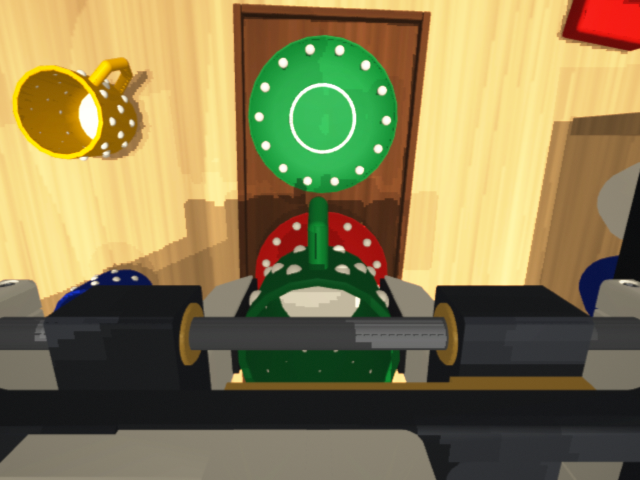

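The green saucer is at (322,117), measured at (.6396, .0845). The held green cup has its handle toward +y.

Call:
send_rows(increments=[1,20,0,0,0,0,1,0,30,0,0,0,0,1,0,25,0,0,0,0,1,0,14.2,0,0,0,0,1,0,0,-25,0,0,0,1,0,0,-30,0,0,0,1,0,0,-30,0,0,0,1,0,0,-20,0,0,0,1,0,0,-12,0,0,0,1,0,0,0,0,0,0,1])

```text
clock: 27.0
ee_pos: [0.6402, 0.0858, 0.2144]
eef_rot: [-179.9, 0.0, 90.2]
force: [-0.9, 0.8, -1.4]
opening: 0.64
grasp_force: 30.0
```

Call:
send_rows(increments=[0,0,-1,0,0,0,1,0,0,0,0,0,0,1])

```text
clock: 27.25
ee_pos: [0.6408, 0.0859, 0.2149]
eef_rot: [179.9, -0.0, 90.2]
force: [0.7, -0.3, -2.1]
opening: 0.64
grasp_force: 30.0
```

Call:
send_rows(increments=[-1.1,-1.4,-2,0,0,0,1,0,0,-2,0,0,0,1,0,0,-2,0,0,0,1,0,0,-1,0,0,0,1,0,0,0,0,0,0,1])

```text
clock: 27.88
ee_pos: [0.6392, 0.0844, 0.2067]
eef_rot: [-180.0, -0.0, 90.2]
force: [-0.1, -0.3, -1.0]
opening: 0.64
grasp_force: 30.0
```

Call:
send_rows(increments=[0,0,-0.5,0,0,0,1,0,0,0,0,0,0,1])

```text
clock: 28.12
ee_pos: [0.6393, 0.0844, 0.2064]
eef_rot: [180.0, 0.0, 90.2]
force: [-0.0, -0.1, -1.9]
opening: 0.638
grasp_force: 30.0
```

Call:
send_rows(increments=[0,0,-0.5,0,0,0,1,0,0,0,0,0,0,1])

```text
clock: 28.38
ee_pos: [0.6393, 0.0845, 0.2063]
eef_rot: [180.0, -0.0, 90.2]
force: [-0.6, -0.2, 1.9]
opening: 0.642
grasp_force: 30.0
```

Force says it has made contact, so I'll release, rise and back away.

Call:
send_rows(increments=[0,0,-0.3,0,0,0,1,0,0,0,0,0,0,-0.3,0,0,0,0,0,0,-0.4,0,0,0,0,0,0,-0.7,0,0,0,0,0,0,-1,0,0,0,0,0,0,-1,0,0,0,0,0,0,-1])

```text
clock: 29.25
ee_pos: [0.6392, 0.0844, 0.2055]
eef_rot: [-180.0, -0.0, 90.2]
force: [-0.2, 0.6, 0.1]
opening: 0.998
grasp_force: 0.0
```

Call:
send_rows(increments=[0,0,8,0,0,0,-1,0,0,20,0,0,0,-1,0,0,30,0,0,0,-1,0,0,30,0,0,0,-1,0,0,30,0,0,0,-1,0,0,20,0,0,0,-1,0,-20,20,0,0,0,-1,0,-20,20,0,0,0,-1,0,0,0,0,0,0,-1])

```text
clock: 30.38
ee_pos: [0.64, 0.0426, 0.3856]
eef_rot: [179.8, 0.1, 90.0]
force: [0.3, -0.2, -1.1]
opening: 1.003
grasp_force: 0.0
```

Call:
send_rows(increments=[-20,0,10,0,0,0,-1,-35,0,10,0,0,0,-1,-40,0,0,0,0,0,-1,-40,0,0,0,0,0,-1,-30,0,0,0,0,0,-1,-15,0,0,0,0,0,-1,0,0,0,0,0,0,-1,0,0,0,0,0,0,-1,0,0,0,0,0,0,-1,0,0,0,0,0,0,-1])

```text
clock: 31.62
ee_pos: [0.4598, 0.0445, 0.4035]
eef_rot: [-180.0, -0.1, 90.2]
force: [0.3, -0.3, -0.6]
opening: 1.006
grasp_force: 0.0
```

```bash
python3 - <<'E'
from h import *
im,hsv,P=shot("scene");cv2.imwrite("pics/end.png",im[:,:,::-1])
for n in ("scene","side"):
    im,hsv,P=shot(n)
    for c,a in {"blue":(.6328,-.1832),"red":(.6384,-.0478),"green":(.6396,.0845)}.items():
        m=(np.hypot(P[...,0]-a[0],P[...,1]-a[1])<.04)&(P[...,2]>.069)&(P[...,2]<.09);p=P[m]
        print(n,c,m.sum(),circ(p[:,:2],.029)[0][:2].round(4) if m.sum()>20 else "",p[:,2].max().round(3) if m.sum() else "")
E
```

```text
scene blue 162 [ 0.6328 -0.183 ] 0.08
scene red 165 [ 0.638  -0.0473] 0.08
scene green 164 [0.6398 0.0841] 0.077
side blue 148 [ 0.6305 -0.1841] 0.077
side red 219 [ 0.6361 -0.0474] 0.079
side green 251 [0.6383 0.0838] 0.078
```

View pics/end.png

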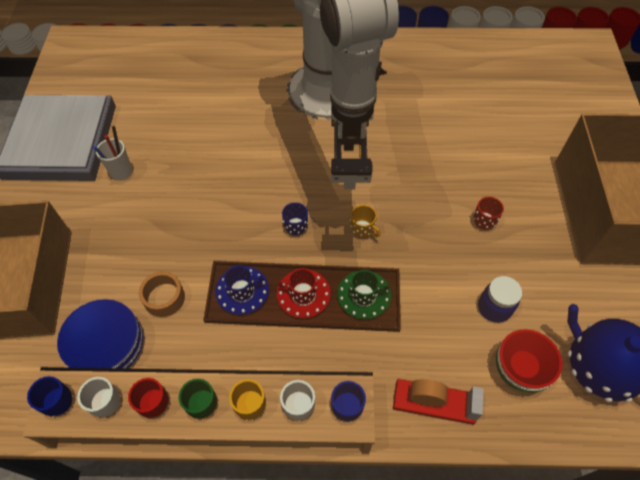

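All three cups are centred on their saucers, at (242,288), (304,290) and (364,292). The beakers and the yellow cup have not moved, and the arm is clear.

```bash
python3 -c "
from bench import ctrl
print(ctrl.hand_in())"
```

```text
the job is handed in; nothing more can be done
None
```

The blue, red and green cups stand upright, each within about 2 mm of the centre of its own saucer; the two beakers and the yellow cup were left alone, and I handed the job in at about 32 s.

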